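# Reset the jumped rings of a lever arch file

## Task

On this electronics bench the open file with the fold-out cover has jumped rings: its lever arch is stuck part way up. Lift its lever all the way up so that the rings spring fully open, then press it all the way back down so that they close. Leave the smaller lever arch on the bare plywood board alone.

Things in the scene. Friction and masses are not known exactly. Their poses are not given: they have to be found in the camera images.
- file_lever (a joint): Lever of the grey plastic lever arch file, which lies open, fixed to the bench (245 mm along its spine, 427 mm across board, spine and fold-out cover). 0 rad = fully down, rings shut; 1.25 = fully up, rings open. Starts at 0.2 to 0.4. Stiff: 3 N at the tip moves it, it stays where left; the rings follow it. Two steel rings 80 mm apart, up to 75 mm high when moving.
- file_lever_tip (a point): Centre of the round black grip at that lever's tip: cylinder 16 mm across, 18 mm long, lying along the hinge axis; pinch its flat ends from above, it may turn between the fingers. 83 mm from the hinge. Lever down: 80 mm level from the hinge, robot side, 52 mm above the bench; up: almost straight above the hinge, at 113 mm. Pages beside it reach 12 mm above the bench.
- file_lever_hinge (a point): Point on that lever's hinge axis, mid-lever, 30 mm above the bench, fixed to the file. Its x axis runs along the spine, from tip to hinge to rings (30 and 110 mm past the hinge); its y axis is the hinge axis, level, towards the fold-out cover. Lifting swings the tip up and over towards the rings, in the upright plane through tip and hinge.
- board_lever (a joint): Lever of the other, smaller lever arch on the bare plywood board (200 x 155 mm, rings 50 mm apart, lever 68 mm long), which is shut with its lever down: 0 rad = down. To be left alone.

How it is judged:
By the outcome, as a careful person would: the job done as asked, in the order asked, and still so for the second after the job is handed in, with the robot touching nothing.
It also fails if it takes over 38 s, if anything falls off the work surface, if the arm or the gripper's body presses on something with over 40 N, if the wrist force passes 120 N, or if a joint passes its speed limit or range.

## Robot

A 6-joint arm with a two-finger parallel gripper is mounted at the origin on the work surface. World frame = base frame: x ahead of the robot, y to its left, z up, the work surface at z = 0. Lengths are in m, angles in rad, forces in N, time in s.
With the tool pointing down it reaches from about 0.375 to 0.975 m from the base axis. Payload 3.8 kg.
Tool frame: the origin (TCP) lies between the finger pads; the fingertips stand 17 mm ahead of it and the grasp point (between the pads) lies 2 mm behind it; y points along the fingers, z is the direction in which the jaws open and shut, and the axes are right-handed (so a half turn about y gives the same grasp; the last joint's range is limited). The gripper opens to 85 mm and grips with 20 to 120 N. Pads are 22 mm wide; open, the fingers measure 114 mm over their backs; the gripper's body (76 mm by 85 mm) begins 54 mm behind the grasp point. The pads swing forward as they close: fully open they stand 13 mm farther back than shut.
Start: joints at [-1.157, 0.264, 1.604, -0, 1.274, -0.037], TCP at [0.294, -0.608, 0.248] pointing down, gripper open.
Joint ranges: [-2.63, 2.63], [-0.94, 2.18], [0.31, 2.57], [-1.31, 4.45], [0, 2.66], [-2.55, 2.55]. Speed limits (rad/s): [2.57, 2.57, 3.14, 3.14, 3.14, 3.14].

## Interface

Orientations are given as a rotation vector (axis times angle).
In Python, from workcell import bot, eyes, nets gives the robot as it stands. The module is installed in compiled form; this text tells all that it offers.
- The arm moves only by the tool jog_arm, never from a script. Its arguments are lists of equal length, an entry for each row: "turn": the turn, a rotation vector about the tool's x, y, z in rad, a list of three; "slide": the shift along the tool's x, y, z in mm, a list of three; "grip": the opening in per cent of the stroke, from 0 (shut) to 100 (fully open). A call has 1 to 5 rows; each row shifts and turns the commanded pose from where the row before left it, along the tool's axes as they then stand; what a row does not reach is not made up. A row lasts 1/10 s, in which the tool goes at most 50 mm and 8.59 degrees, less where a joint would pass 70% of its speed; a pose out of reach is approached as far as the arm can. A call with a gripper value outside its range is refused whole. The fingers move at their own pace and stop on an object; "newtons" is the grip in N (left out, the last holds). Time passes only in rows, so rows that do not move let the fingers close. It gives the time, the measured TCP pose, the force and the opening at its end, in the units of the state.
- bot.read_state(): the state, without advancing time (a new reading comes with each control period).
- eyes.read_camera(name): name is "scene" or "top"; returns a dict with "img" (384x512x3 uint8, red, green, blue), "depth" (384x512 float32, m along the optical axis (not along the pixel's ray), 0 where there is no reading), "intrinsics" (3x3 intrinsics, pixels), "position" and "rotation" of the camera in the world. Camera axes: x right, y down, z forward; pixel columns grow to the right and rows downward; lengths in m; the calibration is good to about 2 mm. A picture is of the moment at which its call begins.
- bot.finish_job(): hands the job in, once; it reports no verdict.
Trained networks look in a picture, given as the dict that the camera call returned (one of the last four; its "shot" number tells which), for a name from the list of things; names that differ only in an ending like _2 or _b are one class to them, and where a whole thing is asked for, a point or a joint stands for the part that bears it (a point fixed in the world has none). Each returns a list of dicts, best first, with "conf" (0 to 1); they miss things now and then, are a little off and sometimes report something else, mostly with a low value. They report only what shows in the picture. A call takes as long as a camera call.
- nets.search_frame(thing, picture): "xyz" ([x, y, z] in m, in the coordinates of the camera as it stood for that picture, good to about 4 mm: the middle of the surface that is visible of it).
The state is a dict: "time": time; "q": joint angles; "joint_vel": joint speeds; "joint_torque": joint torques, N m; "tool_pos": TCP position; "tcp_rot": TCP orientation; "wrist_force": force on the tool from outside, world axes, zero at the start; "torque": the same for the moment, N m; "width": opening from 0.0 (shut) to 1.0 (fully open).
Only numpy, scipy, OpenCV 4.12 (cv2) and the standard library are available. Lean on these libraries where they do the work, as an engineer would, in place of code of your own. Each camera call takes 0.05 s, during which the arm holds its last target.

## Working session

There is one attempt and no reset: what is moved stays moved. The work goes in short steps, Python scripts to look and compute and a tool call to move; the robot and the scene stay as the last step left them, time stands still between calls to the robot, and variables do not carry over. Pictures are saved under pics/ and viewed, and the job is handed in when it is done.

Besides the shell and the picture viewer there is one more tool, called by a JSON object that holds its "fn" and its "kwargs". jog_arm: Moves the arm, as the interface text tells. Its arguments: {"type":"object","properties":{"turn":{"type":"array"},"slide":{"type":"array"},"grip":{"type":"array"},"newtons":{"type":"number"}},"required":["turn","slide","grip"]}

```bash
mkdir -p pics
cat > h.py <<'E'
import numpy as np, cv2
from workcell import bot, eyes, nets
def snap(n,f):
    p=eyes.read_camera(n); cv2.imwrite('pics/'+f,cv2.cvtColor(p['img'],cv2.COLOR_RGB2BGR)); return p
def R(p):
    r=np.array(p['rotation'],float)
    return r if r.shape==(3,3) else cv2.Rodrigues(r)[0]
def w(p,c): return R(p)@np.array(c)+np.array(p['position'])
def px(p,u,v):
    K=np.array(p['intrinsics']); d=p['depth'][v,u]
    return w(p,[(u-K[0,2])/K[0,0]*d,(v-K[1,2])/K[1,1]*d,d])
def proj(p,X):
    c=R(p).T@(np.array(X)-np.array(p['position'])); K=np.array(p['intrinsics']); q=K@c; return q[:2]/q[2]
E
python3 - <<'E'
from h import *
print(bot.read_state())
for n in('scene','top'):
    p=snap(n,n+'1.png')
    print(n,p['position'],R(p).round(3).tolist())
    for t in('file_lever','file_lever_tip','file_lever_hinge','board_lever'):
        for d in nets.search_frame(t,p)[:3]: print(t,round(d['conf'],2),w(p,d['xyz']).round(4),proj(p,w(p,d['xyz'])).round())
E
```

```text
{'time': 0.0, 'q': array([-1.15690196e+00,  2.64780812e-01,  1.60538427e+00,  3.08092886e-05,
        1.27370700e+00, -3.68899347e-02]), 'joint_vel': array([-2.87235145e-04,  8.56828877e-04,  3.99291533e-04, -2.33701008e-04,
        8.05789720e-05, -1.08284646e-03]), 'joint_torque': array([-6.25721077e-04, -5.15110660e+01, -3.67324018e+01, -1.57577065e-04,
        1.27899661e-02, -4.28550464e-06]), 'tool_pos': array([ 0.29380979, -0.60692346,  0.24693781]), 'tcp_rot': array([-0.45241864,  1.97369944, -1.96915961]), 'wrist_force': array([-0.24351736, -0.24801732, -0.54142372]), 'torque': array([0.01589891, 0.06027649, 0.03058569]), 'width': 0.9999882345420977}
scene [ 0.97945465 -0.62652245  0.68997704] [[0.832, 0.329, -0.448], [0.555, -0.518, 0.651], [-0.018, -0.79, -0.613]]
file_lever 0.77 [0.5122 0.2369 0.064 ] [299. 154.]
file_lever_tip 0.48 [0.5111 0.2299 0.0645] [297. 155.]
file_lever_hinge 0.69 [0.5834 0.2476 0.0054] [327. 182.]
board_lever 0.83 [ 0.5392 -0.2288  0.0427] [178. 293.]
top [0.34000211 0.00851757 0.98228837] [[-0.05, -0.976, 0.212], [-0.999, 0.05, -0.008], [-0.003, -0.213, -0.977]]
file_lever_tip 0.47 [0.4986 0.2293 0.0704] [155. 212.]
file_lever_tip 0.34 [ 0.5372 -0.226   0.0446] [343. 188.]
file_lever_hinge 0.7 [0.5648 0.3053 0.0053] [131. 192.]
board_lever 0.59 [ 0.5392 -0.2249  0.0437] [343. 188.]
```

View pics/scene1.png

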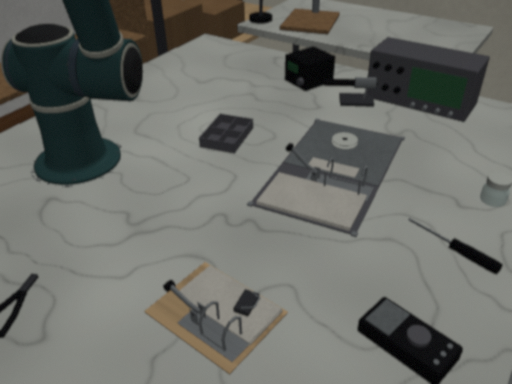

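View pics/top1.png

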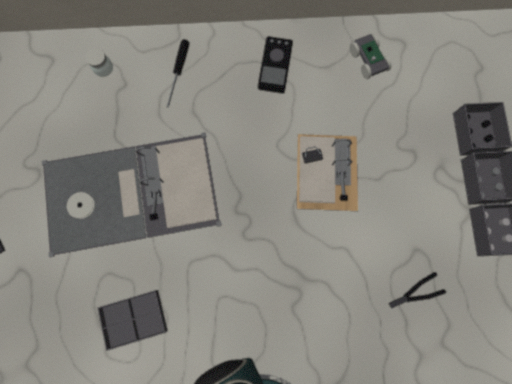

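Run:
```python
import cv2
for n,(x0,x1,y0,y1) in {'scene':(230,430,100,260),'top':(40,240,100,260)}.items():
    a=cv2.imread(f'pics/{n}1.png')[y0:y1,x0:x1]; cv2.imwrite(f'pics/{n}1c.png',cv2.resize(a,None,fx=3.7,fy=3.7,interpolation=cv2.INTER_CUBIC))
```

```text
(no output)
```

View pics/scene1c.png

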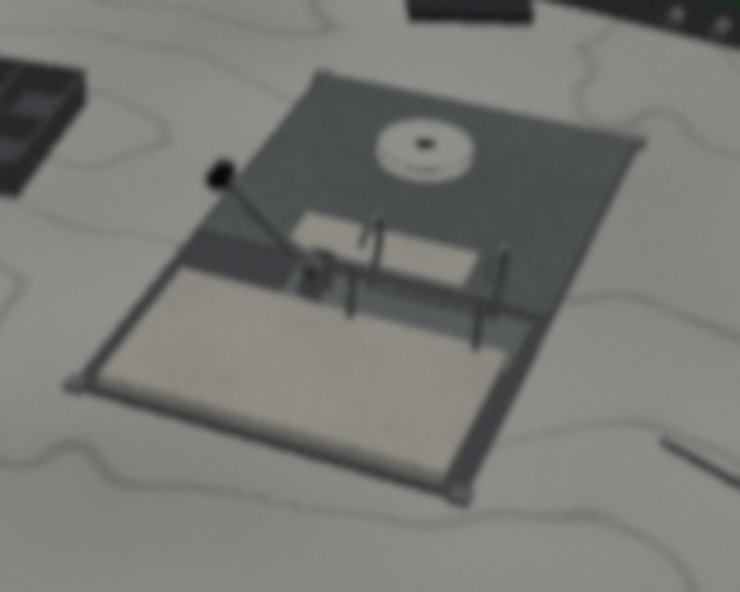

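View pics/top1c.png

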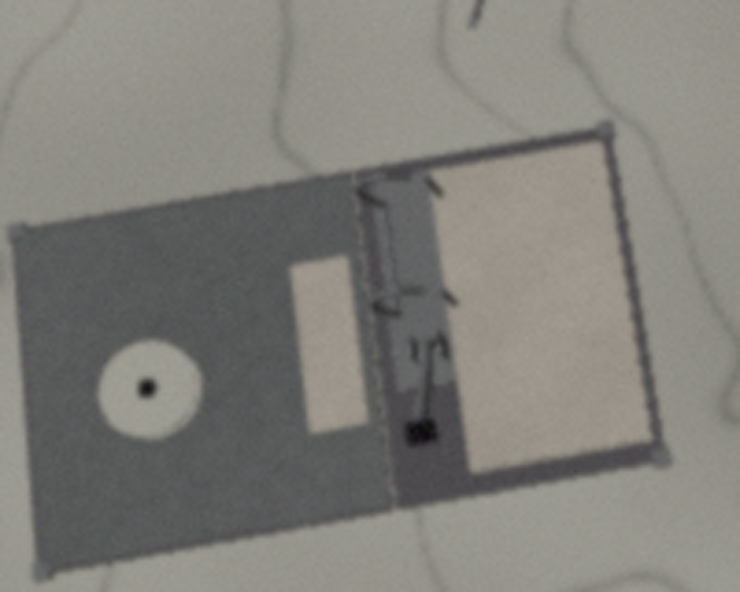

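The grey file is at the upper left of the top view, with its tip at top px (154,217) and scene px (289,148). The plywood board, at scene px (215,315), is clear of it. Next I'll measure the tip and the spine direction.

Run:
```python
from h import *
from scipy.optimize import least_squares
T=snap('top','top2.png');S=snap('scene','scene2.png')
def plane(p,u,v,z):
    K=np.array(p['intrinsics']);r=R(p)@np.array([(u-K[0,2])/K[0,0],(v-K[1,2])/K[1,1],1]);o=np.array(p['position']);return o+r*(z-o[2])/r[2]
c=[plane(T,u,v,.004) for u,v in((203.5,135),(218.4,223),(50.8,254),(44.6,162))]
c2=[plane(S,230+u/3.7,100+v/3.7,.004) for u,v in((460,495),(78,385),(322,77),(640,142))]
for a in c,c2:
    print(np.round(a,4).tolist(),[round(np.linalg.norm(a[i]-a[i-1]),4) for i in range(4)])
    e=(a[0]-a[1])+(a[3]-a[2]); f=(a[3]-a[0])+(a[2]-a[1]); print('yaw spine',np.arctan2(e[1],e[0]),'perp',np.arctan2(f[1],f[0])-np.pi/2)
# dark grip blobs
def blob(p,u0,v0,r=9):
    g=p['img'].mean(2)[v0-r:v0+r,u0-r:u0+r]; m=g<g.min()+22
    vs,us=np.nonzero(m); d=p['depth'][v0-r:v0+r,u0-r:u0+r][m]
    print('blob',us.mean()+u0-r,vs.mean()+v0-r,m.sum(),np.median(d))
    P=np.array([px(p,u+u0-r,v+v0-r) for u,v in zip(us,vs)]); print(np.median(P,0).round(4),P.min(0).round(4),P.max(0).round(4))
    return us.mean()+u0-r,vs.mean()+v0-r
t=blob(T,154,217);s=blob(S,289,148)
f=lambda X:np.r_[proj(T,X)-t,proj(S,X)-s]
r=least_squares(f,[.5,.23,.07]);print('tri',r.x.round(4),r.fun.round(2))
for p,n in((T,'top'),(S,'scene')):
  for d in nets.search_frame('file_lever_tip',p)[:2]+nets.search_frame('file_lever_hinge',p)[:2]: print(n,round(d['conf'],2),w(p,d['xyz']).round(4))
```

```text
[[0.7081, 0.1169, 0.004], [0.473, 0.0853, 0.004], [0.417, 0.5014, 0.004], [0.6551, 0.5312, 0.004]] [np.float64(0.4177), np.float64(0.2372), np.float64(0.4198), np.float64(0.24)]
yaw spine 0.129212039351272 perp 0.13053544547543638
[[0.7136, 0.1157, 0.004], [0.4789, 0.0835, 0.004], [0.4237, 0.4959, 0.004], [0.6613, 0.5312, 0.004]] [np.float64(0.4188), np.float64(0.2369), np.float64(0.4161), np.float64(0.2402)]
yaw spine 0.14186465600573955 perp 0.12898514929192628
blob 153.29032258064515 216.32258064516128 31 0.9064712
[0.4856 0.229  0.0847] [0.4794 0.2223 0.0812] [0.4927 0.2365 0.0886]
blob 289.25 147.05 20 1.1427883
[0.4927 0.2221 0.0839] [0.488  0.218  0.0777] [0.4968 0.2283 0.0877]
tri [0.487  0.2312 0.0772] [-0.23 -0.26 -0.33  0.1 ]
top 0.73 [0.5019 0.2311 0.0704]
top 0.59 [0.5638 0.3051 0.0032]
scene 0.72 [0.5116 0.2311 0.0633]
scene 0.64 [0.584  0.2495 0.0075]
```

```bash
cat >> h.py <<'E'
YAW=.131
from scipy.spatial.transform import Rotation as Ro
ex=np.array([np.cos(YAW),np.sin(YAW),0]);ey=np.array([-np.sin(YAW),np.cos(YAW),0])
def goal(s=1):
    z=s*ey; y=np.array([0,0,-1.]); return np.c_[np.cross(y,z),y,z]
def need(X,turn=True):
    st=bot.read_state(); C=Ro.from_rotvec(st['tcp_rot']).as_matrix()
    best=min(((Ro.from_matrix(C.T@goal(s)).as_rotvec(),s) for s in(1,-1)),key=lambda a:np.linalg.norm(a[0]))
    print('t',st['time'],'pos',st['tool_pos'].round(4),'F',st['wrist_force'].round(1),'w',round(st['width'],3),'q',st['q'].round(2)); print('turn',best[0].round(4),'s',best[1])
    d=np.array(X)-st['tool_pos']; print('slide now axes',(C.T@d*1000).round(1),' in goal axes',(goal(best[1]).T@d*1000).round(1)); return C
E
python3 - <<'E'
from h import *
C=need([.488,.230,.15]);print(C.round(3))
T=eyes.read_camera('top');S=eyes.read_camera('scene')
h=np.array([.488,.230,.077])+.068*ex+[0,0,-.047]
print('hinge',h,(proj(T,h)-[40,100])*3.7,(proj(S,h)-[230,100])*3.7)
for k in(.03,.11):
  q=h+k*ex; q[2]=.02; print((proj(T,q)-[40,100])*3.7,(proj(S,q)-[230,100])*3.7)
E
```

```text
t 0.8 pos [ 0.2941 -0.6076  0.2483] F [0.7 0.7 0.3] w 1.0 q [-1.16  0.26  1.6   0.    1.27 -0.04]
turn [-1.000e-04  3.199e-01 -0.000e+00] s -1
slide now axes [-539.5   98.3 -669.4]  in goal axes [-301.6   98.3 -805.1]
[[-0.9    0.     0.436]
 [-0.436 -0.    -0.9  ]
 [-0.    -1.     0.   ]]
hinge [0.55541736 0.23888254 0.03      ] [424.43430238 339.64075377] [316.20233734 263.68315951]
[422.3104006  300.44574491] [360.33277286 288.21212858]
[407.49597862 190.29413997] [484.5784016  319.91437028]
```

{"fn": "jog_arm", "kwargs": {"turn": [[0, 0.107, 0], [0, 0.107, 0], [0, 0.106, 0], [0, 0, 0], [0, 0, 0]], "slide": [[0, 0, 0], [0, 0, 0], [0, 0, 0], [-17, 0, -45], [-17, 0, -45]], "grip": [100, 100, 100, 100, 100]}}

```text
time: 1.4
tool_pos: [0.3158, -0.5137, 0.2477]
tcp_rot: [-0.139, 2.156, -2.154]
wrist_force: [1.2, -0.5, 0.1]
width: 1.003
```

{"fn": "jog_arm", "kwargs": {"turn": [[0, 0, 0], [0, 0, 0], [0, 0, 0], [0, 0, 0], [0, 0, 0]], "slide": [[-17, 0, -45], [-17, 0, -45], [-17, 0, -45], [-17, 0, -45], [-17, 0, -45]], "grip": [100, 100, 100, 100, 100]}}

```text
time: 1.9
tool_pos: [0.3711, -0.278, 0.2485]
tcp_rot: [-0.139, 2.153, -2.154]
wrist_force: [0.1, -0.1, 0.2]
width: 1.0
```

{"fn": "jog_arm", "kwargs": {"turn": [[0, 0, 0], [0, 0, 0], [0, 0, 0], [0, 0, 0], [0, 0, 0]], "slide": [[-17, 0, -45], [-17, 0, -45], [-17, 0, -45], [-17, 0, -45], [-17, 0, -45]], "grip": [100, 100, 100, 100, 100]}}

```text
time: 2.4
tool_pos: [0.4261, -0.0437, 0.2488]
tcp_rot: [-0.139, 2.153, -2.154]
wrist_force: [0.4, -0.1, 0.5]
width: 0.999
```

```bash
python3 -c "
from h import *
need([.488,.230,.15])"
```

```text
t 2.4 pos [ 0.4261 -0.0437  0.2488] F [ 0.4 -0.1  0.5] w 0.999 q [-0.16 -0.22  2.1  -0.    1.26  1.28]
turn [-0.0005 -0.0004 -0.0016] s -1
slide now axes [ -96.9   98.8 -263.4]  in goal axes [ -97.2   98.8 -263.3]
```

{"fn": "jog_arm", "kwargs": {"turn": [[0, 0, 0], [0, 0, 0], [0, 0, 0], [0, 0, 0], [0, 0, 0]], "slide": [[-16, 0, -44], [-16, 0, -44], [-16, 0, -44], [-16, 0, -44], [-16, 0, -44]], "grip": [100, 100, 80, 60, 60]}}

```text
time: 2.9
tool_pos: [0.4766, 0.1851, 0.2487]
tcp_rot: [-0.14, 2.153, -2.153]
wrist_force: [1.3, -0.3, -0.9]
width: 0.599
```

{"fn": "jog_arm", "kwargs": {"turn": [[0, 0, 0], [0, 0, 0], [0, 0, 0], [0, 0, 0]], "slide": [[-17, 0, -43], [0, 33, 0], [0, 33, 0], [0, 33, 0]], "grip": [60, 60, 60, 60]}}

```text
time: 3.3
tool_pos: [0.488, 0.2287, 0.1487]
tcp_rot: [-0.141, 2.153, -2.152]
wrist_force: [0.7, -0.6, -0.6]
width: 0.601
```

Run:
```python
from h import *
need([.488,.230,.075])
for n,(x0,x1,y0,y1) in {'scene':(230,430,80,240),'top':(40,240,100,260)}.items():
    p=snap(n,n+'3.png'); a=cv2.imread(f'pics/{n}3.png')[y0:y1,x0:x1]; cv2.imwrite(f'pics/{n}3c.png',cv2.resize(a,None,fx=3,fy=3,interpolation=cv2.INTER_CUBIC))
```

```text
t 3.3 pos [0.488  0.2287 0.1487] F [ 0.7 -0.6 -0.6] w 0.601 q [ 0.39  0.09  2.   -0.    1.05  1.83]
turn [ 0.0003  0.0012 -0.0014] s -1
slide now axes [-0.  73.7 -1.2]  in goal axes [-0.1 73.7 -1.3]
```

View pics/scene3c.png

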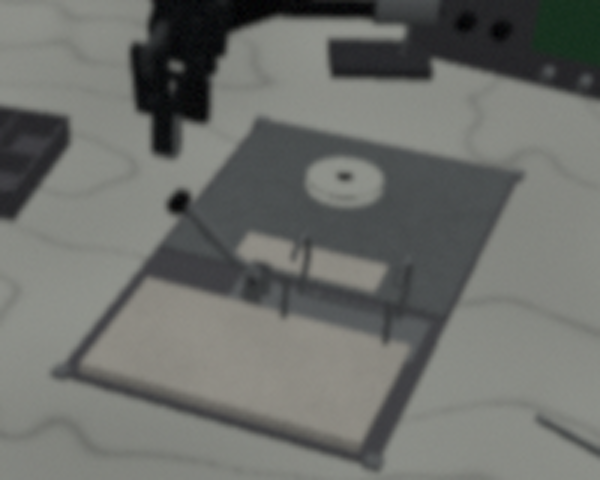

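View pics/top3c.png

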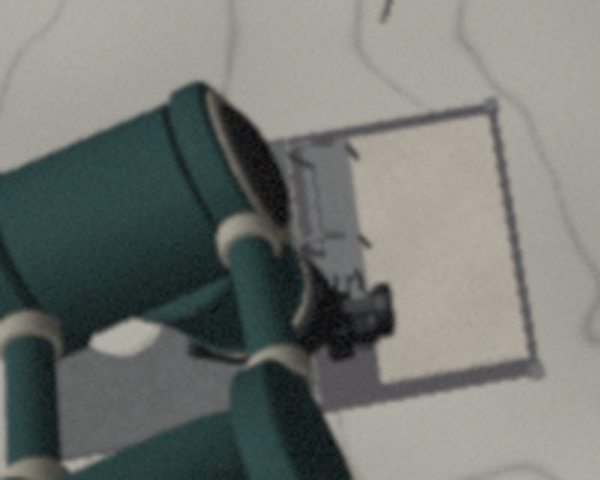

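The gripper is directly above the grip, with the fingertip at scene crop px (165,155) and the grip at (178,200). The lever hasn't moved, so I'll descend and pinch.

{"fn": "jog_arm", "kwargs": {"turn": [[0, 0, 0], [0, 0, 0], [0, 0, 0], [0, 0, 0]], "slide": [[0, 25, -1], [0, 25, 0], [0, 24, 0], [0, 0, 0]], "grip": [60, 60, 60, 45]}}

```text
time: 3.8
tool_pos: [0.486, 0.2279, 0.0738]
tcp_rot: [-0.146, 2.154, -2.158]
wrist_force: [-0.5, -0.2, 0.1]
width: 0.461
```

{"fn": "jog_arm", "kwargs": {"turn": [[0, 0, 0], [0, 0, 0], [0, 0, 0], [0, 0, 0], [0, 0, 0]], "slide": [[0, 0, 0], [0, 0, 0], [0, 0, 0], [0, 0, 0], [0, 0, 0]], "grip": [35, 28, 10, 10, 10], "newtons": 35}}

```text
time: 4.3
tool_pos: [0.4888, 0.2299, 0.077]
tcp_rot: [-0.138, 2.155, -2.15]
wrist_force: [-2.0, 4.0, 5.0]
width: 0.198
```

Run:
```python
from h import *
need([.488,.230,.075])
for n,(x0,x1,y0,y1) in {'scene':(230,430,80,240)}.items():
    p=snap(n,n+'4.png'); a=cv2.imread(f'pics/{n}4.png')[y0:y1,x0:x1]; cv2.imwrite(f'pics/{n}4c.png',cv2.resize(a,None,fx=3,fy=3,interpolation=cv2.INTER_CUBIC))
```

```text
t 4.3 pos [0.4888 0.2299 0.077 ] F [-2.  4.  5.] w 0.198 q [0.39 0.18 2.05 0.   0.91 1.83]
turn [ 0.0018 -0.0004 -0.003 ] s -1
slide now axes [ 0.8  2.  -0.2]  in goal axes [ 0.8  2.  -0.2]
```

View pics/scene4c.png

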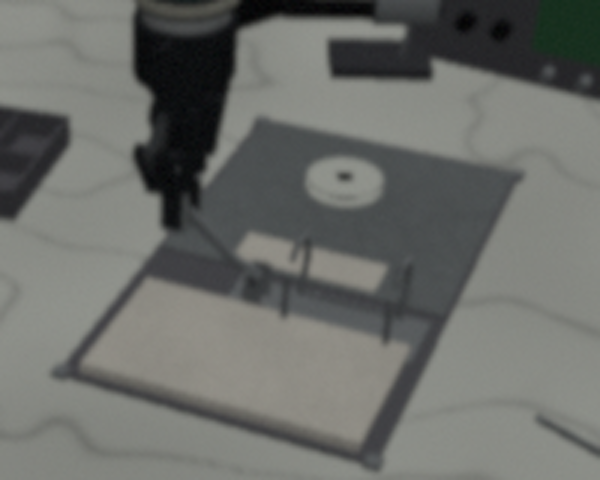

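The opening is 0.198, about 17 mm, which matches the 18 mm grip, so it is held. I'll lift along the arc.

{"fn": "jog_arm", "kwargs": {"turn": [[0, 0, 0], [0, 0, 0], [0, 0, 0], [0, 0, 0], [0, 0, 0]], "slide": [[-4.5, -6, 0], [-5, -5.5, 0], [-5.5, -5, 0], [-6, -4.5, 0], [-6, -4, 0]], "grip": [10, 10, 10, 10, 10]}}

```text
time: 4.85
tool_pos: [0.5108, 0.2328, 0.0981]
tcp_rot: [-0.149, 2.158, -2.157]
wrist_force: [-5.4, 6.8, -4.2]
width: 0.202
```

Run:
```python
from h import *
need([.488,.230,.075])
for n,(x0,x1,y0,y1) in {'scene':(230,430,80,240)}.items():
    p=snap(n,n+'5.png'); a=cv2.imread(f'pics/{n}5.png')[y0:y1,x0:x1]; cv2.imwrite(f'pics/{n}5c.png',cv2.resize(a,None,fx=3,fy=3,interpolation=cv2.INTER_CUBIC))
```

```text
t 4.85 pos [0.5108 0.2328 0.0981] F [-5.4  6.8 -4.2] w 0.202 q [0.38 0.2  1.98 0.   0.97 1.82]
turn [ 0.001  -0.0008  0.0081] s -1
slide now axes [22.7 23.3 -0.2]  in goal axes [22.9 23.1 -0.2]
```

View pics/scene5c.png

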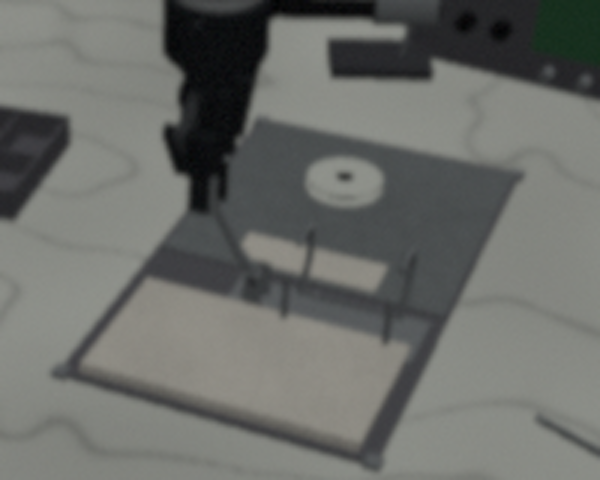

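The lever follows the gripper: it is steeper and the rings are opening. I'll continue the lift.

{"fn": "jog_arm", "kwargs": {"turn": [[0, 0, 0], [0, 0, 0], [0, 0, 0], [0, 0, 0], [0, 0, 0]], "slide": [[-6.5, -3.5, 0], [-7, -3, 0], [-7, -2, 0], [-7, -1.5, 0], [-7, -1, 0]], "grip": [10, 10, 10, 10, 10]}}

```text
time: 5.4
tool_pos: [0.5456, 0.2374, 0.11]
tcp_rot: [-0.148, 2.158, -2.157]
wrist_force: [-7.1, 5.4, 0.9]
width: 0.199
```

{"fn": "jog_arm", "kwargs": {"turn": [[0, 0, 0], [0, 0, 0], [0, 0, 0]], "slide": [[-4, 0, 0], [-3, 0, 0], [0, 0, 0]], "grip": [10, 10, 10]}}

```text
time: 5.7
tool_pos: [0.5537, 0.2385, 0.1106]
tcp_rot: [-0.146, 2.157, -2.155]
wrist_force: [-4.8, 4.9, 1.8]
width: 0.202
```

```bash
cat > look.py <<'E'
import sys
from h import *
k=sys.argv[1]
need([.488,.230,.075])
for n,(x0,x1,y0,y1) in {'scene':(230,430,80,240)}.items():
    p=snap(n,n+k+'.png'); a=cv2.imread(f'pics/{n}{k}.png')[y0:y1,x0:x1]; cv2.imwrite(f'pics/{n}{k}c.png',cv2.resize(a,None,fx=3,fy=3,interpolation=cv2.INTER_CUBIC))
E
python3 look.py 6
```

```text
t 5.7 pos [0.5537 0.2385 0.1106] F [-4.8  4.9  1.8] w 0.202 q [0.36 0.25 1.89 0.   1.01 1.8 ]
turn [ 0.0012 -0.0005  0.0044] s -1
slide now axes [66.1 35.8 -0.1]  in goal axes [66.2 35.6 -0.1]
```

View pics/scene6c.png

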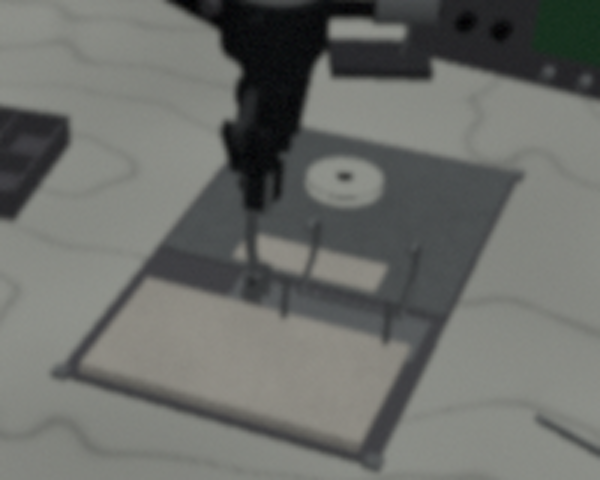

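The lever is nearly upright and the force shows no end stop yet. I'll push on gently until I feel one.

{"fn": "jog_arm", "kwargs": {"turn": [[0, 0, 0], [0, 0, 0], [0, 0, 0]], "slide": [[-4, 0, 0], [0, 0, 0], [0, 0, 0]], "grip": [10, 10, 10]}}

```text
time: 6.05
tool_pos: [0.5576, 0.239, 0.1106]
tcp_rot: [-0.145, 2.157, -2.155]
wrist_force: [-5.4, 6.3, 2.6]
width: 0.199
```

{"fn": "jog_arm", "kwargs": {"turn": [[0, 0, 0], [0, 0, 0], [0, 0, 0]], "slide": [[-4, 0, 0], [0, 0, 0], [0, 0, 0]], "grip": [10, 10, 10]}}

```text
time: 6.35
tool_pos: [0.5594, 0.2393, 0.1105]
tcp_rot: [-0.151, 2.158, -2.158]
wrist_force: [-10.5, 4.6, 7.2]
width: 0.198
```

{"fn": "jog_arm", "kwargs": {"turn": [[0, 0, 0], [0, 0, 0], [0, 0, 0]], "slide": [[-5, 0, 0], [0, 0, 0], [0, 0, 0]], "grip": [10, 10, 10]}}

```text
time: 6.65
tool_pos: [0.5602, 0.2393, 0.1101]
tcp_rot: [-0.16, 2.161, -2.164]
wrist_force: [-22.0, 2.4, 15.0]
width: 0.198
```

```bash
python3 look.py 7
```

```text
t 6.65 pos [0.5602 0.2393 0.1101] F [-22.    2.4  15. ] w 0.198 q [0.36 0.27 1.86 0.01 1.02 1.8 ]
turn [ 0.0002 -0.001   0.018 ] s -1
slide now axes [72.2 36.4 -0.1]  in goal axes [72.8 35.1 -0.2]
```

View pics/scene7c.png

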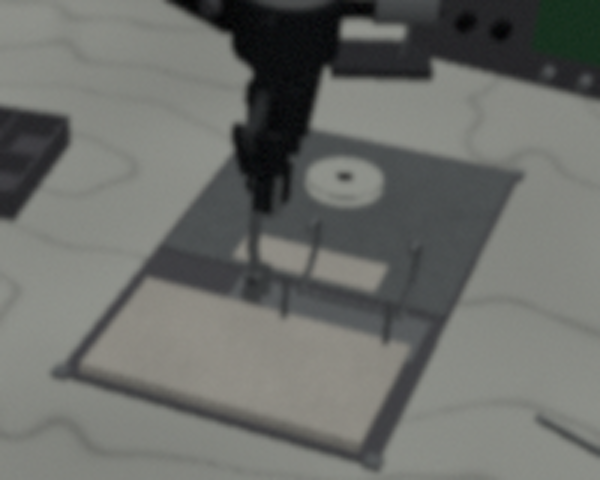

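A further 5 mm command moved it only 0.8 mm while the force rose to 22 N. The lever is upright at its stop and the rings are apart. I'll bring it down along the arc.

{"fn": "jog_arm", "kwargs": {"turn": [[0, 0, 0], [0, 0, 0], [0, 0, 0], [0, 0, 0], [0, 0, 0]], "slide": [[12, 0.5, 0], [13, 2.5, 0], [10, 3.5, 0], [9, 5, 0], [8.5, 6, 0]], "grip": [10, 10, 10, 10, 10]}}

```text
time: 7.2
tool_pos: [0.5195, 0.2341, 0.0979]
tcp_rot: [-0.133, 2.153, -2.147]
wrist_force: [-3.1, 2.1, 15.1]
width: 0.2
```

```bash
python3 look.py 8
```

```text
t 7.2 pos [0.5195 0.2341 0.0979] F [-3.1  2.1 15.1] w 0.2 q [0.38 0.2  1.98 0.   0.95 1.82]
turn [ 0.0021 -0.     -0.0079] s -1
slide now axes [32.  22.6 -0. ]  in goal axes [31.8 22.9 -0.1]
```

View pics/scene8c.png

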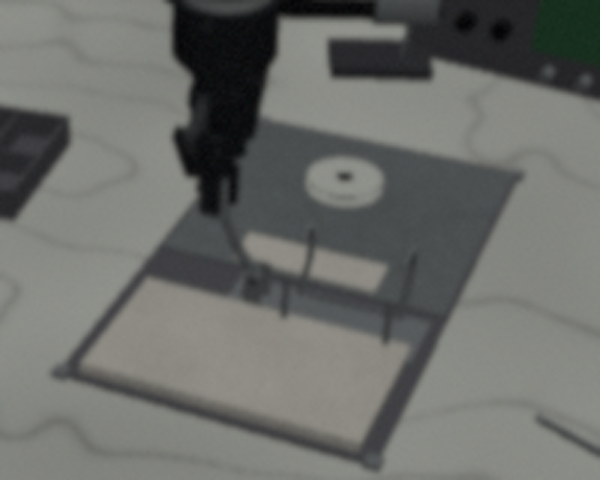

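{"fn": "jog_arm", "kwargs": {"turn": [[0, 0, 0], [0, 0, 0], [0, 0, 0], [0, 0, 0], [0, 0, 0]], "slide": [[8, 7, 0], [7, 8, 0], [6, 8.5, 0], [5, 9, 0], [4, 10, 0]], "grip": [10, 10, 10, 10, 10]}}

```text
time: 7.75
tool_pos: [0.4869, 0.2297, 0.0524]
tcp_rot: [-0.139, 2.155, -2.151]
wrist_force: [-2.7, 5.2, 5.0]
width: 0.204
```

{"fn": "jog_arm", "kwargs": {"turn": [[0, 0, 0], [0, 0, 0], [0, 0, 0]], "slide": [[0, 3, 0], [0, 0, 0], [0, 0, 0]], "grip": [10, 10, 10]}}

```text
time: 8.05
tool_pos: [0.4856, 0.2294, 0.0479]
tcp_rot: [-0.142, 2.156, -2.154]
wrist_force: [-3.1, 6.1, 0.2]
width: 0.197
```

```bash
python3 look.py 9
```

```text
t 8.05 pos [0.4856 0.2294 0.0479] F [-3.1  6.1  0.2] w 0.197 q [0.39 0.22 2.07 0.   0.86 1.83]
turn [ 0.0012 -0.0007  0.0017] s -1
slide now axes [ -2.4 -27.1  -0.3]  in goal axes [ -2.5 -27.1  -0.3]
```

View pics/scene9c.png

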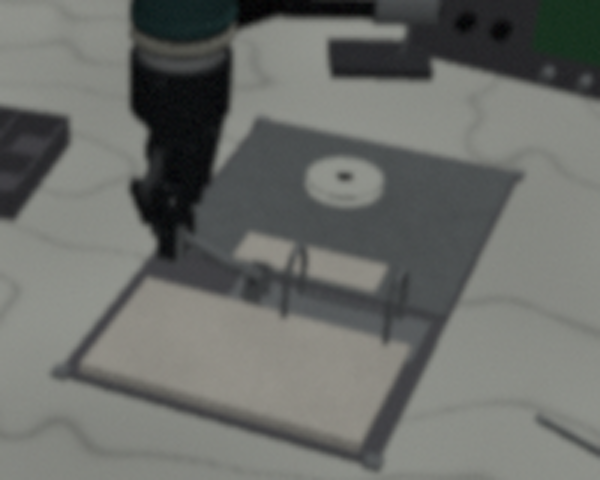

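The rings look shut. I'll press further down until I feel the stop.

{"fn": "jog_arm", "kwargs": {"turn": [[0, 0, 0], [0, 0, 0], [0, 0, 0]], "slide": [[0, 4, 0], [0, 0, 0], [0, 0, 0]], "grip": [10, 10, 10]}}

```text
time: 8.4
tool_pos: [0.4857, 0.2295, 0.0462]
tcp_rot: [-0.143, 2.156, -2.154]
wrist_force: [-9.5, 3.0, 17.4]
width: 0.202
```

{"fn": "jog_arm", "kwargs": {"turn": [[0, 0, 0], [0, 0, 0], [0, 0, 0]], "slide": [[0, 3, 0], [0, 0, 0], [0, 0, 0]], "grip": [10, 10, 10]}}

```text
time: 8.7
tool_pos: [0.486, 0.2296, 0.045]
tcp_rot: [-0.143, 2.156, -2.154]
wrist_force: [-13.6, 0.9, 29.0]
width: 0.199
```

The force rises to 29 N with hardly any motion, which is the stop. I'll release, back off upward and check.

{"fn": "jog_arm", "kwargs": {"turn": [[0, 0, 0], [0, 0, 0], [0, 0, 0], [0, 0, 0], [0, 0, 0]], "slide": [[0, -4, 0], [0, 0, 0], [0, 0, 0], [0, 0, 0], [0, 0, 0]], "grip": [30, 50, 60, 60, 60]}}

```text
time: 9.2
tool_pos: [0.4863, 0.2283, 0.0445]
tcp_rot: [-0.142, 2.154, -2.155]
wrist_force: [0.4, -0.5, -0.6]
width: 0.599
```

{"fn": "jog_arm", "kwargs": {"turn": [[0, 0, 0], [0, 0, 0], [0, 0, 0], [0, 0, 0], [0, 0, 0]], "slide": [[0, -15, 0], [0, -25, 0], [0, -30, 0], [0, -30, 0], [0, 0, 0]], "grip": [60, 60, 60, 60, 60]}}

```text
time: 9.7
tool_pos: [0.4904, 0.2302, 0.1515]
tcp_rot: [-0.13, 2.153, -2.146]
wrist_force: [0.5, 0.3, 1.2]
width: 0.6
```

```bash
python3 look.py 10
python3 - <<'E'
from h import *
S=eyes.read_camera('scene')
for d in nets.search_frame('file_lever_tip',S)[:2]: print(d['conf'],w(S,d['xyz']))
# predicted grip pixel in scene crop for q values; hinge fitted from up-stop pose
h=np.array([.5602,.2393,0])+.0044*ex; h[2]=.030
for q in(0,.03,.06,.1,.2,.33):
    th=.268+q; X=h-.083*np.cos(th)*ex+[0,0,.083*np.sin(th)]; print(q,X.round(3),((proj(S,X)-[230,80])*3).round(1))
E
```

```text
t 9.7 pos [0.4904 0.2302 0.1515] F [0.5 0.3 1.2] w 0.6 q [ 0.39  0.09  2.   -0.    1.05  1.83]
turn [ 0.0026 -0.0002 -0.01  ] s -1
slide now axes [ 3.1 76.5  0.1]  in goal axes [ 2.4 76.5 -0.1]
0.7 [0.50541974 0.22889704 0.04811002]
0 [0.485 0.229 0.052] [172.9 229.4]
0.03 [0.486 0.23  0.054] [173.7 227. ]
0.06 [0.487 0.23  0.057] [174.7 224.6]
0.1 [0.488 0.23  0.06 ] [176.1 221.6]
0.2 [0.491 0.23  0.067] [180.4 214.3]
0.33 [0.497 0.231 0.077] [187.2 205.6]
```

View pics/scene10c.png

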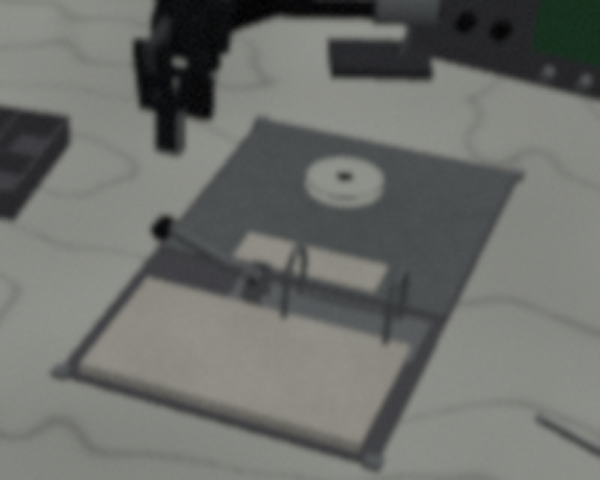

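Run:
```python
from h import *
S=snap('scene','scene11.png');
g=S['img'].mean(2)
u0,v0,r=284,156,9
m=g[v0-r:v0+r,u0-r:u0+r]; mm=m<m.min()+22; vs,us=np.nonzero(mm)
P=np.array([px(S,u+u0-r,v+v0-r) for u,v in zip(us,vs)]); print('tip now',us.mean()+u0-r,vs.mean()+v0-r,mm.sum(),np.median(P,0).round(4))
u,v=us.mean()+u0-r,vs.mean()+v0-r
# ray -> spine plane y fixed: solve point on ray with lateral coord = .230 plane
K=np.array(S['intrinsics']);ray=R(S)@np.array([(u-K[0,2])/K[0,0],(v-K[1,2])/K[1,1],1]);o=np.array(S['position'])
for lat in(.226,.230,.234):
    p0=np.array([.488,lat,0]);k=(p0-o)@ey/(ray@ey);print(lat,(o+k*ray).round(4))
A=[]
for hx in(.553,.5565,.5646):
    h=np.array([.488,.230,0])+(hx-.488)/ex[0]*ex; h[2]=.03
    for th in(1.3,1.4,1.518):
        print(hx,th,[((proj(S,h-a*np.cos(th)*ex+[0,0,a*np.sin(th)])-[230,80])*3).round(0).tolist() for a in(.0,.02,.05,.07,.083)])
a=np.hstack([cv2.resize(cv2.imread(f'pics/scene{i}.png')[125:190,295:350],None,fx=7,fy=7,interpolation=cv2.INTER_CUBIC) for i in(6,7)]);print(a.shape);cv2.imwrite('pics/z.png',a)
```

```text
tip now 283.6842105263158 155.57894736842104 19 [0.4792 0.2202 0.0564]
0.226 [0.4773 0.2246 0.0543]
0.23 [0.4751 0.2283 0.0516]
0.234 [0.4729 0.232  0.0488]
0.553 1.3 [[253.0, 273.0], [248.0, 251.0], [240.0, 217.0], [235.0, 193.0], [231.0, 178.0]]
0.553 1.4 [[253.0, 273.0], [251.0, 251.0], [246.0, 217.0], [244.0, 193.0], [242.0, 178.0]]
0.553 1.518 [[253.0, 273.0], [254.0, 251.0], [254.0, 218.0], [254.0, 195.0], [254.0, 180.0]]
0.5565 1.3 [[258.0, 274.0], [253.0, 252.0], [245.0, 218.0], [239.0, 194.0], [236.0, 179.0]]
0.5565 1.4 [[258.0, 274.0], [255.0, 252.0], [251.0, 218.0], [248.0, 195.0], [246.0, 179.0]]
0.5565 1.518 [[258.0, 274.0], [258.0, 252.0], [258.0, 219.0], [258.0, 196.0], [258.0, 181.0]]
0.5646 1.3 [[268.0, 277.0], [263.0, 254.0], [255.0, 220.0], [250.0, 197.0], [246.0, 181.0]]
0.5646 1.4 [[268.0, 277.0], [265.0, 254.0], [261.0, 220.0], [258.0, 197.0], [256.0, 181.0]]
0.5646 1.518 [[268.0, 277.0], [268.0, 255.0], [268.0, 221.0], [269.0, 198.0], [269.0, 183.0]]
(455, 770, 3)
```

View pics/z.png

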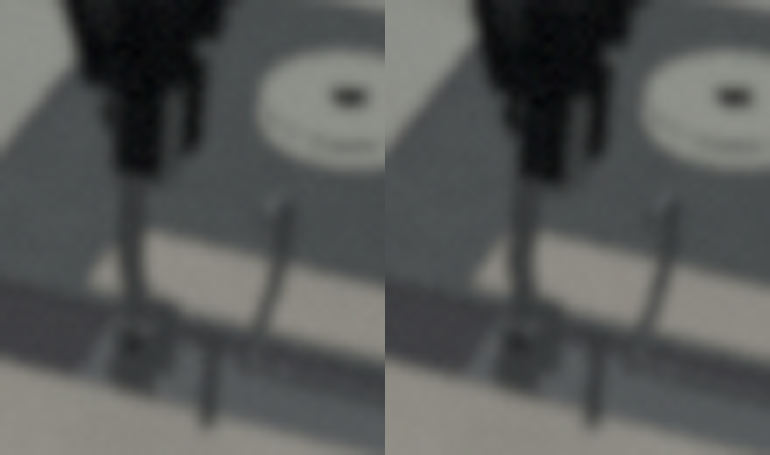

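The picture taken at the up stop shows the rod exactly upright, as predicted for the full angle. The tip is now at z≈0.052, the fully-down height. As an independent check of the down end, I'll press the grip from above with shut fingers.

{"fn": "jog_arm", "kwargs": {"turn": [[0, 0, 0], [0, 0, 0], [0, 0, 0], [0, 0, 0], [0, 0, 0]], "slide": [[12, 0, 0], [0, 20, 0], [0, 20, 0], [0, 15, 0], [0, 0, 0]], "grip": [20, 0, 0, 0, 0]}}

```text
time: 10.4
tool_pos: [0.4715, 0.2259, 0.0868]
tcp_rot: [-0.149, 2.154, -2.159]
wrist_force: [-0.2, 0.5, -0.2]
width: 0.005
```

{"fn": "jog_arm", "kwargs": {"turn": [[0, 0, 0], [0, 0, 0], [0, 0, 0], [0, 0, 0], [0, 0, 0]], "slide": [[0, 10, 0], [0, 7, 0], [0, 3, 0], [0, 2, 0], [0, 0, 0]], "grip": [0, 0, 0, 0, 0]}}

```text
time: 10.9
tool_pos: [0.4754, 0.2276, 0.0753]
tcp_rot: [-0.142, 2.154, -2.154]
wrist_force: [-20.0, -7.5, 46.9]
width: -0.002
```

Contact came with the fingertips at about 0.058–0.060 m, which is the top of the grip when fully down, and it did not yield. I'll retreat and check.

{"fn": "jog_arm", "kwargs": {"turn": [[0, 0, 0], [0, 0, 0], [0, 0, 0], [0, 0, 0], [0, 0, 0]], "slide": [[0, -15, 0], [0, -40, 0], [0, -40, 0], [0, -40, 0], [0, 0, 0]], "grip": [0, 0, 0, 0, 0]}}

```text
time: 11.4
tool_pos: [0.4792, 0.229, 0.2109]
tcp_rot: [-0.127, 2.153, -2.143]
wrist_force: [1.7, -0.2, -0.4]
width: -0.002
```

```bash
python3 look.py 12
python3 - <<'E'
from h import *
S=snap('scene','scene13.png')
for t in('file_lever_tip','board_lever'):
    for d in nets.search_frame(t,S)[:1]: print(t,d['conf'],w(S,d['xyz']).round(4))
g=S['img'].mean(2);u0,v0,r=284,156,9
m=g[v0-r:v0+r,u0-r:u0+r]; vs,us=np.nonzero(m<m.min()+22);print(us.mean()+u0-r,vs.mean()+v0-r)
E
```

```text
t 11.4 pos [0.4792 0.229  0.2109] F [ 1.7 -0.2 -0.4] w -0.002 q [0.4  0.01 1.96 0.   1.16 1.84]
turn [ 0.0037 -0.0002 -0.0133] s -1
slide now axes [ -7.  136.    0.7]  in goal axes [ -8.8 135.9   0.2]
file_lever_tip 0.46 [0.5012 0.2276 0.0463]
board_lever 0.86 [ 0.5374 -0.2298  0.0438]
283.5882352941176 155.88235294117646
```

View pics/scene12.png

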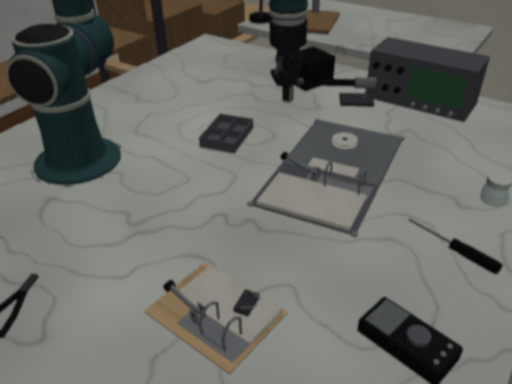

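The lever is down with its tip at px (284,156), the rings are closed, the plywood board is unchanged and the arm is clear. I'll hand in the job.

```bash
python3 -c "
from workcell import bot
print(bot.finish_job())"
```

```text
the job is handed in; nothing more can be done
None
```

I lifted the file's lever all the way up so its rings opened, then pressed it all the way back down so they closed, and handed the job in at about 11.5 s.

**Up:** I pinched the grip from above and followed the lever's arc to its stop. The last 5 mm command moved it only 0.8 mm while the force rose to about 27 N. The picture there shows the rod upright and the rings apart.

**Down:** Pressing down ended at a stop, with about 29 N vertical force. I then released and pressed the grip's top once more with shut fingers. They met it at about 59 mm, against the expected 60 mm, and it did not yield. The image puts the tip about 52 mm above the bench, its fully-down height, and the rings are shut.

**Left alone:** The plywood board's lever is unchanged at its first measured position within 2 mm, and the arm ended clear of everything.

**Disagreements:**
- The grip slipped about 8 mm between the pads during the swing, so I judged the end positions by stop force and images, not by gripper travel alone.
- The trained network placed the tip 1–3 cm from my own image measurement, nearer the hinge, so I used mine.
- The final check press reached about 50 N in total at the fingertips. That is above the 40 N limit for the arm and gripper body, but only the fingertips were meant to touch.

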